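Seat the blue tube rotor on its drive key

ROBOT

A 7-joint arm with a two-finger parallel gripper is mounted at the origin on the work surface. World frame = base frame: x ahead of the robot, y to its left, z up, the work surface at z = 0. Lengths are in m, angles in rad, forces in N, time in s.
With the tool pointing down it reaches from about 0.4 to 0.85 m from the base axis. Payload 10.4 kg.
Tool frame: the origin (TCP) lies midway between the tips of the shut fingers; the grasp point (between the pads) lies 19 mm behind it (grip_point_offset is the distance from the TCP to the grasp point, in m); y points along the fingers, z is the direction in which the jaws open and shut, and the axes are right-handed (so a half turn about y gives the same grasp; the last joint's range is limited). The gripper opens to 85 mm and grips with 20 to 120 N. Pads are 22 mm wide; open, the fingers measure 114 mm over their backs; the gripper's body (76 mm by 85 mm) begins 54 mm behind the grasp point. The pads swing forward as they close: fully open they stand 13 mm farther back than shut.
Start: joints at [-1.184, 0.332, -0.065, 1.46, 0.022, 1.35, -0.088], TCP at [0.249, 0.573, 0.231] pointing down, gripper open.
Joint ranges: [-2.6, 2.6], [-0.5, 2.12], [-1.47, 1.34], [0.16, 2.42], [-1.27, 4.41], [0.06, 2.06], [-2.6, 2.6]. Speed limits (rad/s): [2.22, 2.22, 2.79, 2.79, 3.14, 3.14, 3.14].

INTERFACE

Orientations are given as a unit quaternion [x, y, z, w].
In Python, from workcell import * gives the robot as it stands.
- The arm moves only by the tool send_rows, never from a script. Its argument "motion" is a list of rows, each a list of 7 numbers: the opening in per cent of the stroke, from 0 (shut) to 100 (fully open), then the shift along the tool's x, y, z in m, then the turn, a rotation vector about the tool's x, y, z in rad. In form: [[claw, tx, ty, tz, ax, ay, az], ...]. A call has 1 to 10 rows; each row is the pose to reach, as a shift and turn from the pose commanded when the call began, along the tool's axes at that moment; what a row does not reach only later rows make up. A row lasts 1/12 s, in which the tool goes at most 41.7 mm and 7.16 degrees, less where a joint would pass 70% of its speed; a pose out of reach is approached as far as the arm can. A call with a gripper value outside its range is refused whole. The fingers move at their own pace and stop on an object; "squeeze" is the grip in N (left out, the last holds). Time passes only in rows, so rows that repeat a pose let the fingers close. It gives the time, the measured TCP pose, the force and the opening at its end, in the units of the state.
- get_obs(): the state, without advancing time (a new reading comes with each control period).
- camera(name): name is "scene" or "top"; returns a dict with "pixels" (400x640x3 uint8, red, green, blue), "range_z" (400x640 float32, m along the optical axis (not along the pixel's ray), 0 where there is no reading), "fovy" (degrees; the focal length in pixels is half the picture's height over the tangent of half this angle, whatever the lens; pixels are square), "cx", "cy" (the principal point, pixels), "view" (4x4, takes a point from world to camera coordinates). Camera axes: x right, y down, z forward; pixel columns grow to the right and rows downward; lengths in m; the calibration is good to about 2 mm. A picture is of the moment at which its call begins.
- hand_in(): hands the job in, once; it reports no verdict.
The state is a dict: "clock": time; "joint_pos": joint angles; "joint_velocities": joint speeds; "tau": joint torques, N m; "position": TCP position; "ee_rot": TCP orientation; "ft_force": force on the tool from outside, world axes, zero at the start; "torque": the same for the moment, N m; "grip_width": opening from 0.0 (shut) to 1.0 (fully open).
Only numpy, scipy, OpenCV 4.12 (cv2) and the standard library are available. Lean on these libraries where they do the work, as an engineer would, in place of code of your own. Each camera call takes 0.05 s, during which the arm holds its last target.

TASK

The blue tube rotor has been put on its spinner askew of the drive, so it is riding up on top of the yellow drive key. Take its knob and turn the rotor on its shaft until the slot in its underside drops over the key and the rotor sits fully home on the drive plate, then let go. Leave the orange rotor on the other spinner untouched.

Things in the scene. Friction and masses are not known exactly. Their poses are not given: they have to be found in the camera images.
- rotor_blue: Loose rotor, about 0.4 kg: two blue D-shaped lobes, together a disc 100 mm across, 28 mm high (caps to 34), parted by a straight slot 30 mm wide (the keyway). Origin: centre of the lobes' underside; x along the slot, z up. A half turn makes no difference. Starts on the shaft, 12 mm too high, lobes resting on the key, slot 30 to 90 degrees off the key, either way.
- blue_knob (a point): Centre of the blue rotor's round white knob, on its axis 72 mm above the rotor's origin. The knob is 38 mm across and 24 mm high; grip it from above in any direction. It is fast to the rotor and turns it. Below it an aluminium hub tube, 36 mm across, bore 22 mm, joins the lobes.
- drive_blue: Fixed white spinner, 150 mm square, under the blue rotor. Origin: underside, on the shaft axis; x along the key, z up. Plate top at 60 mm, steel shaft (20 mm thick) to 115 mm; yellow key across the plate 130 x 8 mm, top at 72 mm, ends in view. Shaft and key do not turn. With slot and key parallel within 12 degrees the rotor falls 12 mm by its own weight once let go; home, its origin is at 60 mm.
- rotor_orange: Bystander: a rotor of the same shape and size with orange lobes, riding on the key of a second, like spinner, 350 to 600 mm to the side of the first. Not to be touched. Origin and axes as for the blue rotor.
There are look-alikes about, which are no part of the job. What is shaped like the drive_blue but red is not meant.

How it is judged:
At the end, for the whole second after the job is handed in: The blue rotor is at rest on its shaft with its slot over the key (parallel within 15 degrees), level within 3 degrees, its underside within 3 mm of the drive plate and its centre within 10 mm of the shaft axis (z of rotor_blue in the frame of drive_blue below 0.063 m and horizontal distance between rotor_blue and drive_blue below 0.01 m and angle between the x axis of rotor_blue and the x axis of drive_blue, either way round below 0.26 rad and angle between rotor_blue's own z axis and vertical below 0.05 rad and linear speed of rotor_blue below 0.02 m/s); the robot touches nothing.
It fails at once if the orange rotor is touched (over 2 N) or shifted by more than 8 mm (contact force between any of the fingers, the arm and rotor_orange above 2 N or distance of rotor_orange from where it was at the start of the episode above 0.008 m).
It also fails if it takes over 32 s, if anything falls off the work surface, if the arm or the gripper's body presses on something with over 40 N, if the wrist force passes 120 N, or if a joint passes its speed limit or range.

## Working session

There is one attempt and no reset: what is moved stays moved. The work goes in short steps, Python scripts to look and compute and a tool call to move; the robot and the scene stay as the last step left them, time stands still between calls to the robot, and variables do not carry over. Pictures are saved under pics/ and viewed, and the job is handed in when it is done.

Besides the shell and the picture viewer there is one more tool, called after "Call:" by a JSON object that holds its "op" and its "data". send_rows: Moves the arm, as the interface text tells. Its arguments: {"type":"object","properties":{"motion":{"type":"array"},"squeeze":{"type":"number"}},"required":["motion"]}

```bash
mkdir -p pics; python3 - <<'E'
from workcell import *
import cv2,numpy as np
o=get_obs();print(o)
for n in("scene","top"):
    c=camera(n);cv2.imwrite(f"pics/{n}0.png",c["pixels"][:,:,::-1]);np.savez(f"{n}0.npz",**c)
    print(n,c["fovy"],c["cx"],c["cy"],np.round(c["view"],3))
E
```

```text
{'clock': 0.0, 'joint_pos': array([-1.18362241,  0.33290202, -0.06472127,  1.46097164,  0.02157487,
        1.34988008, -0.08847831]), 'joint_velocities': array([-5.52843111e-04,  1.13938683e-03, -4.04072904e-04, -5.14341565e-04,
        2.77977572e-04, -2.37541635e-05, -6.52404924e-04]), 'tau': array([ 1.11678560e-04, -6.25438571e+01,  4.85648692e-02, -3.91617930e+01,
        1.61250302e-02,  9.37184610e-03, -7.03717592e-05]), 'position': array([0.24883381, 0.57290995, 0.23048267]), 'ee_rot': array([ 0.6928311 , -0.14393826,  0.1437525 , -0.69181071]), 'ft_force': array([ 0.20590066,  0.33499574, -0.07621894]), 'torque': array([ 0.00390168, -0.04083439, -0.04933067]), 'grip_width': 0.9994066489458795}
scene 42.9315593299511 320.62334282791494 203.4600686162195 [[ 4.700e-01  8.830e-01 -1.000e-03 -1.790e-01]
 [ 6.190e-01 -3.300e-01 -7.130e-01 -1.850e-01]
 [-6.300e-01  3.340e-01 -7.010e-01  1.531e+00]
 [ 0.000e+00  0.000e+00  0.000e+00  1.000e+00]]
top 56.01343654016339 322.865460656227 198.91617689998242 [[-0.015 -1.    -0.007 -0.006]
 [-0.996  0.016 -0.088  0.422]
 [ 0.088  0.006 -0.996  1.079]
 [ 0.     0.     0.     1.   ]]
```

View pics/scene0.png

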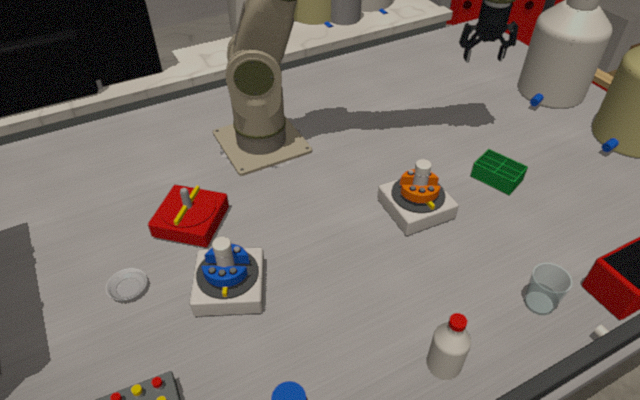

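View pics/top0.png

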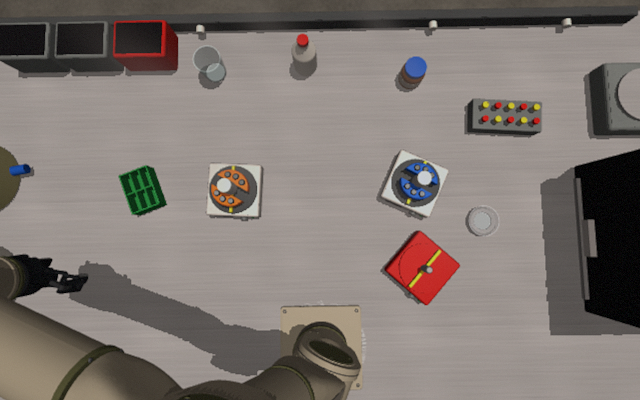

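Candidates in the top view are the blue rotor (knob 424,178), the orange rotor (224,185), the red empty spinner (422,268) and the blue-capped bottle (415,66). By the description I choose the blue one on the white spinner, and I'll check it in a crop.

```bash
cat > h.py <<'E'
import numpy as np
def K(c):
    f=200/np.tan(np.radians(float(c["fovy"]))/2);return f,float(c["cx"]),float(c["cy"])
def at_z(c,u,v,z):
    f,cx,cy=K(c);V=c["view"];R=V[:3,:3];C=-R.T@V[:3,3]
    d=R.T@np.array([(u-cx)/f,(v-cy)/f,1]);return C+d*(z-C[2])/d[2]
def proj(c,p):
    f,cx,cy=K(c);q=c["view"]@np.append(p,1);return np.array([cx+f*q[0]/q[2],cy+f*q[1]/q[2]])
def cloud(c):
    f,cx,cy=K(c);V=c["view"];z=c["range_z"];v,u=np.mgrid[:400,:640]
    P=np.stack([(u-cx)/f*z,(v-cy)/f*z,z],-1);return (P-V[:3,3])@V[:3,:3]
E
python3 - <<'E'
from h import *
import cv2
c=np.load("top0.npz");s=np.load("scene0.npz")
a=c["pixels"][140:225,370:460,::-1];cv2.imwrite("pics/tc.png",cv2.resize(a,None,fx=7,fy=7,interpolation=2))
a=s["pixels"][225:325,180:280,::-1];cv2.imwrite("pics/sc.png",cv2.resize(a,None,fx=6,fy=6,interpolation=2))
P=cloud(c)
for n,(u0,u1,v0,v1) in {"blue":(375,455,145,222),"orange":(200,270,155,225)}.items():
    Q=P[v0:v1,u0:u1].reshape(-1,3);I=c["pixels"][v0:v1,u0:u1].reshape(-1,3)
    k=Q[(Q[:,2]>.145)];print(n,len(k),k.mean(0),(k.max(0)+k.min(0))/2,np.median(k[:,2]))
E
```

```text
blue 202 [ 0.44601257 -0.2436336   0.26025673] [ 0.40268538 -0.15410543  0.62841831] 0.15676018063681638
orange 200 [0.43519091 0.20906549 0.27072663] [0.3964807  0.12065154 0.62840492] 0.1567533814196147
```

View pics/tc.png

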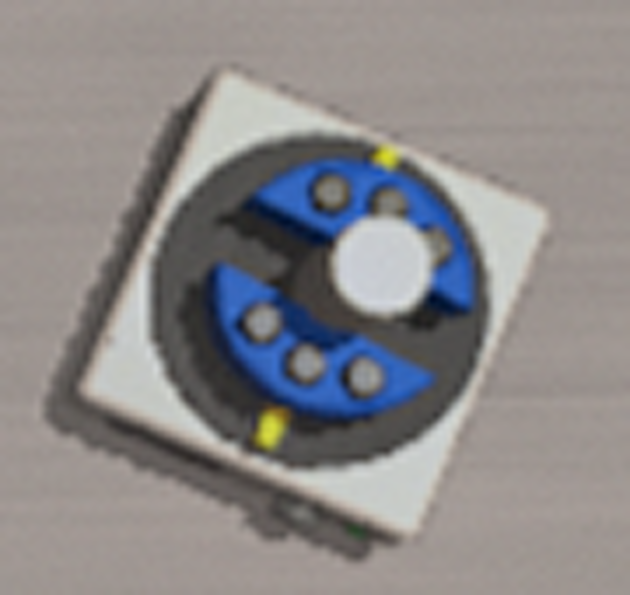

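View pics/sc.png

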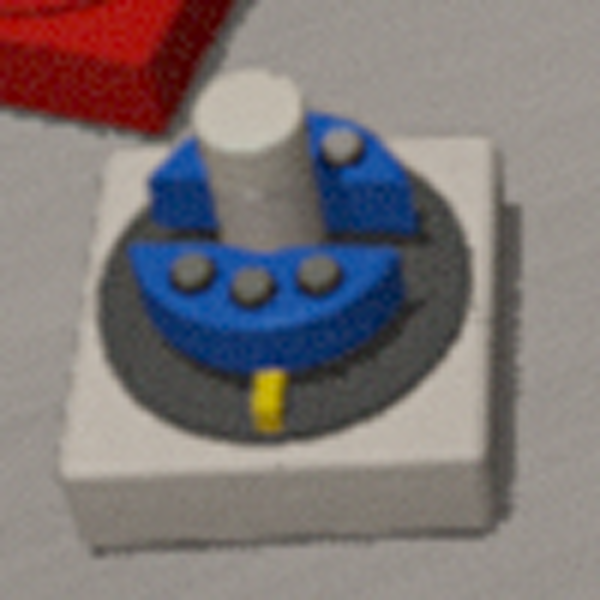

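```bash
python3 - <<'E'
from h import *
import cv2
c=np.load("top0.npz");P=cloud(c)
t=lambda x,y,z:at_z(c,370+x/7-.43,140+y/7-.43,z)
a=t(387,149,.072);b=t(263,447,.072);d=a-b
print("key",a,b,np.linalg.norm(d),(a+b)/2,np.degrees(np.arctan2(d[1],d[0])))
for p,q in(((247,205),(470,308)),((218,265),(435,378))):
    A=t(*p,.1);B=t(*q,.1);e=A-B;print("slot",A,B,np.degrees(np.arctan2(e[1],e[0])),np.linalg.norm(e))
k=t(382,266,.156);print("knob",k)
m=np.zeros((400,640),bool);m[145:222,375:455]=1
I=c["pixels"].astype(int)
K_=m&(abs(P[...,2]-.1565)<.006);q=P[K_];print("knob cloud",q.mean(0),(q[:,:2].max(0)+q[:,:2].min(0))/2,len(q))
from scipy.optimize import minimize
L=P[m&(abs(P[...,2]-.1)<.008)&(I[...,2]>I[...,0]+40)][:,:2];print(len(L))
for cen in (q.mean(0)[:2],):
  best=[]
  for th in range(0,180,2):
    n=np.array([-np.sin(np.radians(th)),np.cos(np.radians(th))]);s=abs((L-cen)@n);best.append(((s<.0145).sum(),th))
  print(sorted(best)[:8])
E
```

```text
key [ 0.51913949 -0.29976949  0.072     ] [ 0.40060999 -0.24619816  0.072     ] 0.13007355009681373 [ 0.45987474 -0.27298383  0.072     ] -24.321358000609216
slot [ 0.49280082 -0.23713731  0.1       ] [ 0.45118516 -0.32180679  0.1       ] 63.82554699452504 0.09434397086734003
slot [ 0.46950017 -0.22512395  0.1       ] [ 0.42421999 -0.30721267  0.1       ] 61.11884924882907 0.0937488819364289
knob [ 0.46018387 -0.27357306  0.156     ]
knob cloud [ 0.4610057  -0.27159391  0.15653356] [ 0.46186905 -0.27169519] 173
455
[(np.int64(8), 60), (np.int64(9), 62), (np.int64(12), 58), (np.int64(18), 64), (np.int64(25), 56), (np.int64(26), 66), (np.int64(34), 68), (np.int64(39), 54)]
```

```bash
cat >> h.py <<'E'
from scipy.spatial.transform import Rotation as Ro
def rel(o,target):
    R=Ro.from_quat(o["ee_rot"]);return R.inv().apply(np.array(target)-o["position"])
def axes(o):
    M=Ro.from_quat(o["ee_rot"]).as_matrix();return M
E
python3 - <<'E'
from h import *
from workcell import *
o=get_obs();print(axes(o).round(3));print(rel(o,[.45,.2,.3]).round(4))
E
```

```text
[[ 0.917 -0.     0.398]
 [-0.398 -0.001  0.917]
 [ 0.    -1.    -0.001]]
[ 0.333 -0.069 -0.262]
```

Call:
{"op": "send_rows", "data": {"motion": [[100,0.02,-0.035,-0.016,0,0.05,0],[100,0.06,-0.055,-0.045,0,0.1,0],[100,0.09,-0.069,-0.07,0,0.15,0],[100,0.125,-0.069,-0.095,0,0.2,0],[100,0.16,-0.069,-0.125,0,0.25,0],[100,0.195,-0.069,-0.155,0,0.3,0],[100,0.23,-0.069,-0.18,0,0.35,0],[100,0.265,-0.069,-0.21,0,0.4,0],[100,0.3,-0.069,-0.235,0,0.44,0],[100,0.333,-0.069,-0.262,0,0.47,0]], "squeeze": 60}}

```text
clock: 0.93
position: [0.4362, 0.225, 0.3002]
ee_rot: [-0.639, 0.302, -0.302, 0.64]
ft_force: [1.4, 0.7, 0.3]
grip_width: 1.003
```

```bash
python3 - <<'E'
from h import *
from workcell import *
o=get_obs();print(o["clock"],o["joint_pos"].round(2),o["position"].round(4));print(axes(o).round(3));print(rel(o,[.4605,-.2725,.25]).round(4))
E
```

```text
0.9333 [-0.81 -0.01  0.24  1.71  0.    1.44  0.12] [0.4362 0.225  0.3002]
[[ 0.636 -0.     0.772]
 [-0.772  0.     0.636]
 [-0.    -1.     0.   ]]
[ 0.3995  0.0501 -0.2975]
```

Call:
{"op": "send_rows", "data": {"motion": [[100,0.03,0,-0.024,0,0.05,0],[100,0.06,0,-0.047,0,0.1,0],[100,0.092,0,-0.072,0,0.15,0],[100,0.124,0,-0.097,0,0.2,0],[100,0.156,0,-0.122,0,0.25,0],[100,0.188,0,-0.147,0,0.3,0],[100,0.22,0,-0.172,0,0.35,0],[100,0.252,0.0,-0.197,0,0.4,0],[100,0.284,0.0,-0.222,0,0.44,0],[100,0.316,0.0,-0.247,0,0.47,0]]}}

```text
clock: 1.77
position: [0.4461, -0.1759, 0.3003]
ee_rot: [-0.551, 0.442, -0.442, 0.552]
ft_force: [0.8, -0.3, -0.9]
grip_width: 1.003
```

Call:
{"op": "send_rows", "data": {"motion": [[100,0,0,0,0,0,0],[100,0,0,0,0,0,0],[100,0,0,0,0,0,0]]}}

```text
clock: 2.02
position: [0.4467, -0.1734, 0.3]
ee_rot: [0.552, -0.442, 0.441, -0.552]
ft_force: [-1.0, 0.7, -0.4]
grip_width: 1.006
```

```bash
python3 - <<'E'
from h import *
from workcell import *
o=get_obs();print(o["clock"],o["joint_pos"].round(2),o["position"].round(4));print(axes(o).round(3));print(rel(o,[.4605,-.2725,.20]).round(4))
E
```

```text
2.0167 [-0.44 -0.07  0.69  1.75  0.04  1.45  0.47] [ 0.4467 -0.1734  0.3   ]
[[ 0.219 -0.001  0.976]
 [-0.976  0.     0.219]
 [-0.001 -1.    -0.001]]
[ 0.0998  0.0999 -0.0082]
```

Call:
{"op": "send_rows", "data": {"motion": [[100,0.033,0.03,-0.003,0,0,0],[100,0.066,0.06,-0.006,0,0,0],[100,0.1,0.08,-0.008,0,0,0],[100,0.1,0.1,-0.008,0,0,0],[100,0.1,0.1,-0.008,0,0,0],[100,0.1,0.1,-0.008,0,0,0]]}}

```text
clock: 2.52
position: [0.4608, -0.2716, 0.1994]
ee_rot: [0.553, -0.442, 0.44, -0.552]
ft_force: [0.3, 0.6, 1.6]
grip_width: 0.997
```

```bash
python3 - <<'E'
from h import *
from workcell import *
import cv2
o=get_obs();print(o["clock"],o["joint_pos"].round(2),o["position"].round(4));print(axes(o).round(3));print(rel(o,[.4605,-.2725,.122]).round(4))
for n,r in(("scene",(170,330,150,310)),("top",(110,230,350,480))):
    c=camera(n);a=c["pixels"][r[0]:r[1],r[2]:r[3],::-1];cv2.imwrite(f"pics/{n}1.png",cv2.resize(a,None,fx=4,fy=4,interpolation=2))
E
```

```text
2.5167 [-0.29  0.19  0.83  1.78 -0.15  1.24  0.8 ] [ 0.4608 -0.2716  0.1994]
[[ 0.221 -0.003  0.975]
 [-0.975  0.001  0.221]
 [-0.002 -1.    -0.003]]
[ 0.001   0.0774 -0.0003]
```

View pics/scene1.png

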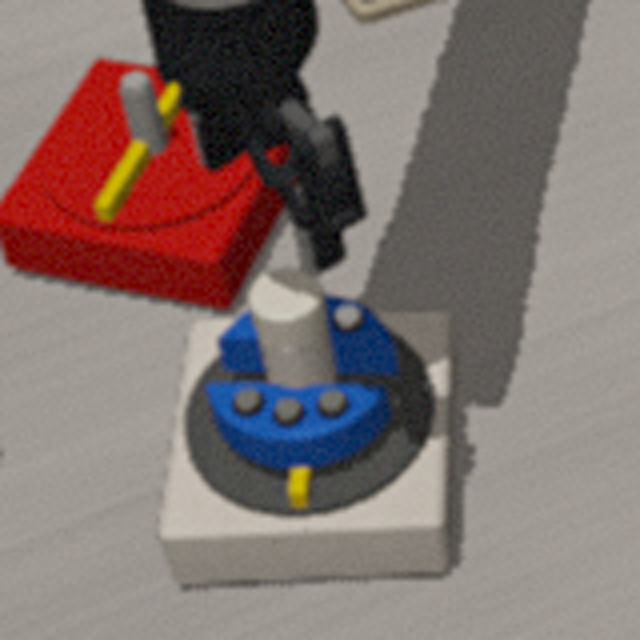

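View pics/top1.png

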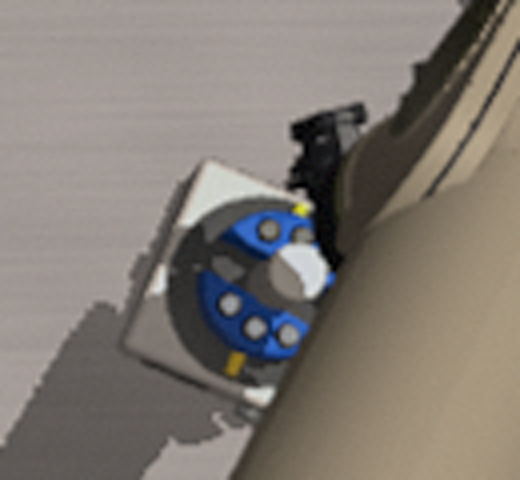

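The scene view shows the fingers straddling above the knob (crop 290,290). The top view is partly hidden by the arm. I'll go down next.

Call:
{"op": "send_rows", "data": {"motion": [[100,0.001,0.025,0,0,0,0],[100,0.001,0.05,0,0,0,0],[100,0.001,0.065,0,0,0,0],[100,0.001,0.077,0,0,0,0],[100,0.001,0.077,0,0,0,0],[100,0.001,0.077,0,0,0,0]]}}

```text
clock: 3.12
position: [0.4618, -0.2737, 0.1242]
ee_rot: [-0.552, 0.441, -0.442, 0.553]
ft_force: [0.4, -0.2, 0.4]
grip_width: 1.002
```

```bash
python3 - <<'E'
from h import *
from workcell import *
import cv2
o=get_obs();print(o["clock"],o["joint_pos"].round(2),o["position"].round(4),o["ft_force"])
for n,r in(("scene",(170,330,150,310)),):
    c=camera(n);a=c["pixels"][r[0]:r[1],r[2]:r[3],::-1];cv2.imwrite(f"pics/{n}2.png",cv2.resize(a,None,fx=4,fy=4,interpolation=2))
E
```

```text
3.1167 [-0.24  0.28  0.81  1.86 -0.23  1.09  0.87] [ 0.4618 -0.2737  0.1242] [ 0.44831894 -0.2383716   0.41346646]
```

View pics/scene2.png

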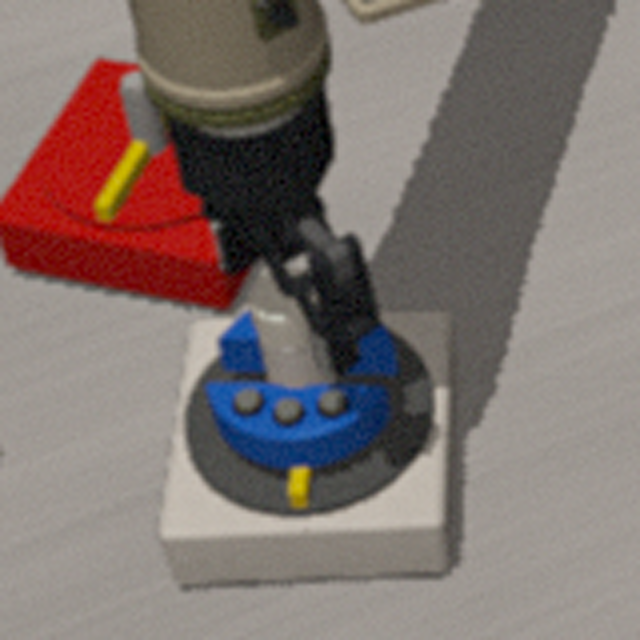

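The near finger is at (345,320), to the right of the knob, and the other is hidden behind it. I'll close.

Call:
{"op": "send_rows", "data": {"motion": [[30,0,0,0,0,0,0],[20,0,0,0,0,0,0],[20,0,0,0,0,0,0],[20,0,0,0,0,0,0],[20,0,0,0,0,0,0],[20,0,0,0,0,0,0],[20,0,0,0,0,0,0],[20,0,0,0,0,0,0]], "squeeze": 60}}

```text
clock: 3.83
position: [0.4615, -0.2744, 0.124]
ee_rot: [-0.552, 0.442, -0.442, 0.552]
ft_force: [-1.0, 0.7, 6.0]
grip_width: 0.427
```

Call:
{"op": "send_rows", "data": {"motion": [[20,0,0,0,0,0.05,0],[20,0,0,0,0,0.13,0],[20,0,0,0,0,0.22,0],[20,0,0,0,0,0.31,0],[20,0,0,0,0,0.4,0],[20,0,0,0,0,0.49,0],[20,0,0,0,0,0.58,0],[20,0,0,0,0,0.67,0],[20,0,0,0,0,0.75,0],[20,0,0,0,0,0.75,0]]}}

```text
clock: 4.67
position: [0.4613, -0.2746, 0.124]
ee_rot: [0.35, -0.614, 0.614, -0.35]
ft_force: [-2.1, -1.7, 6.1]
grip_width: 0.422
```

```bash
python3 - <<'E'
from h import *
from workcell import *
import cv2
o=get_obs();print(o["clock"],o["joint_pos"].round(2),o["position"].round(4),o["ft_force"],o["torque"]);print(axes(o).round(3))
for n,r in(("scene",(170,330,150,310)),):
    c=camera(n);a=c["pixels"][r[0]:r[1],r[2]:r[3],::-1];cv2.imwrite(f"pics/{n}3.png",cv2.resize(a,None,fx=4,fy=4,interpolation=2))
E
```

```text
4.6667 [-0.36  0.33  0.95  1.87 -0.3   1.1   0.18] [ 0.4613 -0.2746  0.124 ] [-2.05074128 -1.74688773  6.07175535] [-0.02574609  0.53954205 -0.15142137]
[[-0.509  0.     0.861]
 [-0.861 -0.    -0.509]
 [ 0.    -1.     0.001]]
```

View pics/scene3.png

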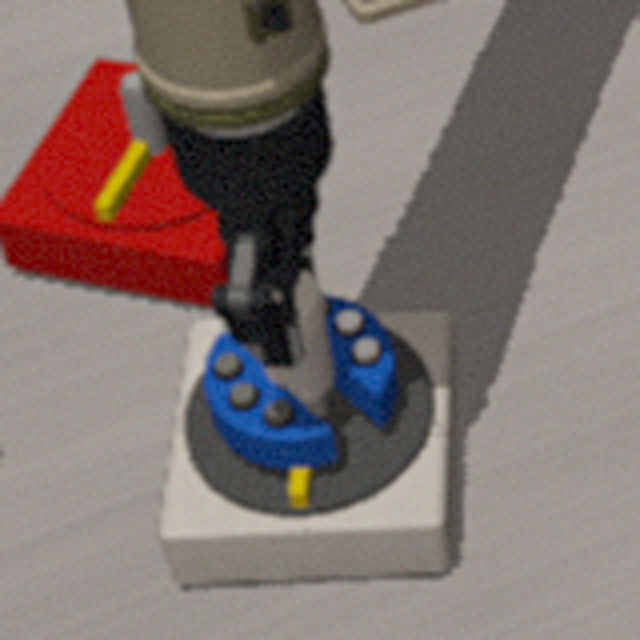

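The rotor has turned with the gripper: its slot now opens at (360,410) and heads for the key at (298,487).

Call:
{"op": "send_rows", "data": {"motion": [[20,0,0,0,0,0.05,0],[20,0,0,0,0,0.13,0],[20,0,0,0,0,0.22,0],[20,0,0,0,0,0.31,0],[20,0,0,0,0,0.4,0],[20,0,0,0,0,0.49,0],[20,0,0,0,0,0.58,0],[20,0,0,0,0,0.67,0],[20,0,0,0,0,0.75,0],[20,0,0,0,0,0.75,0]]}}

```text
clock: 5.55
position: [0.4609, -0.2738, 0.1229]
ee_rot: [-0.102, 0.7, -0.7, 0.101]
ft_force: [0.4, -0.6, -3.5]
grip_width: 0.422
```

```bash
python3 - <<'E'
from h import *
from workcell import *
import cv2
o=get_obs();print(o["clock"],o["joint_pos"].round(2),o["position"].round(4),o["ft_force"],o["torque"]);print(axes(o).round(3))
for n,r in(("scene",(170,330,150,310)),):
    c=camera(n);a=c["pixels"][r[0]:r[1],r[2]:r[3],::-1];cv2.imwrite(f"pics/{n}4.png",cv2.resize(a,None,fx=4,fy=4,interpolation=2))
E
```

```text
5.55 [-0.47  0.4   1.12  1.87 -0.4   1.12 -0.49] [ 0.4609 -0.2738  0.1229] [ 0.42220747 -0.55968033 -3.4908152 ] [ 0.03660237 -0.03285677  0.045161  ]
[[-0.959 -0.001  0.284]
 [-0.284  0.    -0.959]
 [ 0.001 -1.    -0.001]]
```

View pics/scene4.png

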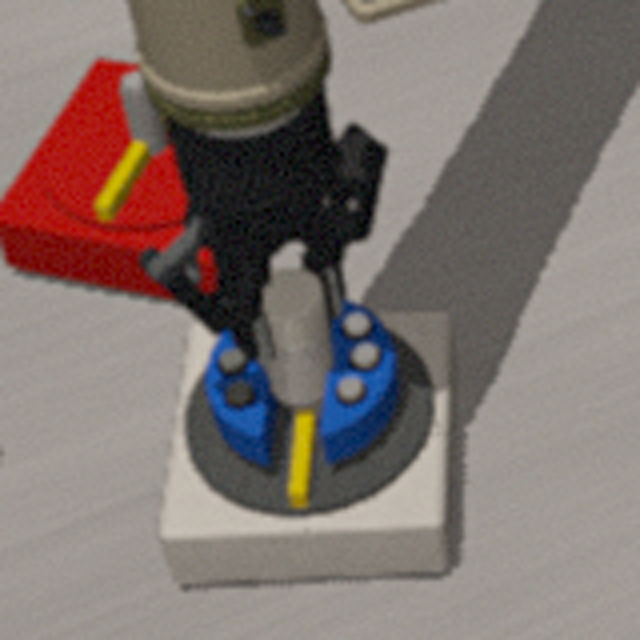

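The slot is now over the key (300,455), and the grip carries the rotor's weight (force Fz −3.5 N). I'll let go, then rise.

Call:
{"op": "send_rows", "data": {"motion": [[60,0,0,0,0,0,0],[100,0,0,0,0,0,0],[100,0,0,0,0,0,0],[100,0,0,0,0,0,0],[100,0,0,0,0,0,0],[100,0,-0.02,0,0,0,0],[100,0,-0.05,0,0,0,0],[100,0,-0.08,0,0,0,0],[100,0,-0.12,0,0,0,0],[100,0,-0.15,0,0,0,0]]}}

```text
clock: 6.43
position: [0.461, -0.2748, 0.2758]
ee_rot: [0.102, -0.699, 0.7, -0.103]
ft_force: [0.7, -0.6, 0.2]
grip_width: 0.999
```

Call:
{"op": "send_rows", "data": {"motion": [[100,0.02,0,0,0,0,0],[100,0.06,0,0,0,0,0],[100,0.1,0,0,0,0,0],[100,0.1,0,0,0,0,0],[100,0.1,0,0,0,0,0]]}}

```text
clock: 6.85
position: [0.361, -0.3063, 0.2736]
ee_rot: [-0.098, 0.702, -0.698, 0.104]
ft_force: [-0.4, -0.7, -0.4]
grip_width: 1.002
```

```bash
python3 - <<'E'
from h import *
from workcell import *
import cv2
o=get_obs();print(o["clock"],o["position"].round(4),o["ft_force"])
for n,r in(("scene",(170,330,150,310)),("top",(110,230,350,480))):
    c=camera(n);np.savez(f"{n}5.npz",**c);a=c["pixels"][r[0]:r[1],r[2]:r[3],::-1];cv2.imwrite(f"pics/{n}5.png",cv2.resize(a,None,fx=4,fy=4,interpolation=2))
    P=cloud(c);I=c["pixels"].astype(int)
    B=P[(I[...,2]>I[...,0]+50)&(abs(P[...,0]-.461)<.07)&(abs(P[...,1]+.273)<.07)]
    print(n,"lobe z",np.percentile(B[:,2],[50,80,90]))
    Q=P[(abs(P[...,0]-.461)<.03)&(abs(P[...,1]+.273)<.03)&(P[...,2]>.13)&(P[...,2]<.165)];print("knob z",np.median(Q[:,2]) if len(Q) else None,Q.mean(0))
E
```

```text
6.85 [ 0.361  -0.3063  0.2736] [-0.40764336 -0.65348247 -0.4227725 ]
scene lobe z [0.08734422 0.08925393 0.09021057]
knob z 0.14346467214507358 [ 0.46674075 -0.27576872  0.14191279]
top lobe z [0.08864326 0.09055353 0.09143284]
knob z 0.14443686198299732 [ 0.46054331 -0.27156705  0.1440228 ]
```

View pics/scene5.png

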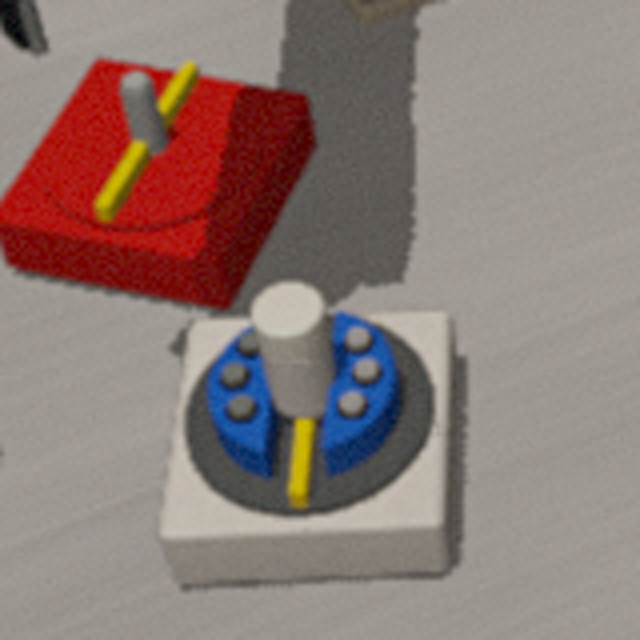

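View pics/top5.png

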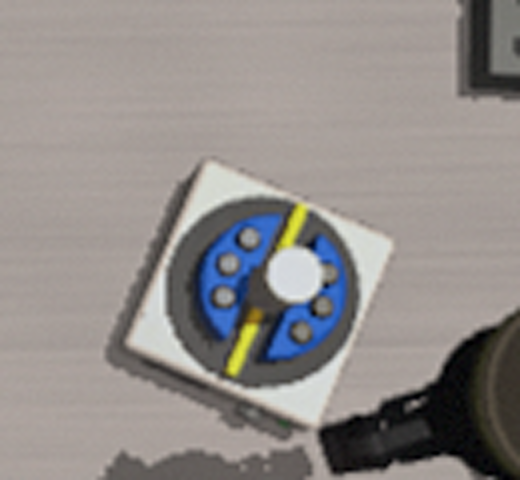

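The rotor has dropped home. The knob top went from 0.1565 to 0.144 m, and the key lies along the slot at top crop (302,210)–(235,372). The gripper is clear.

```bash
python3 -c "
from workcell import *
print(hand_in())"
```

```text
the job is handed in; nothing more can be done
None
```

The blue rotor is home on its drive plate and the job is handed in; no verdict came back. I gripped the knob from above, turned the rotor about 86° clockwise seen from above, let go, and moved the gripper up and aside.

- **Seating:** The knob top fell 12 mm, from 0.1565 m to about 0.144 m, and the lobe tops read about 0.088–0.091 m, as expected when home.
- **Alignment:** In both pictures the key lies along the slot and looks parallel to it. I did not measure the final angle, level or horizontal offset in numbers.
- **Clearance:** The gripper was at 0.27 m height with near-zero force and touching nothing. The arm passed over the orange rotor about 0.14 m above its top, and I did not look at it again afterwards.
- **Disagreement:** The two cameras differed by about 6 mm on the knob's x position. I think this is because the scene camera sees the knob from the side.
- **Time:** It took about 7 s of the 32 s allowed.

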